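# Brace a handheld tester on the bench stop and start its self-test

### The job

Lay the handheld tester flat on the bench with its plain nose end square against the middle of the bench stop's steel face, and roll its thumbwheel towards the nose until it will go no further. Then, with the tester braced against the stop, press the button in its other end fully in, hold it for about a second and let go, leaving the tester lying flat against the stop. Leave the bin, mug, tape roll and screwdriver where they are.

Things in the scene. Friction and masses are not known exactly. Their poses are not given: they have to be found in the camera images.
- tester_center (a point): centre, half-way up, of the tester: a grey plastic box with a dark display on top, 140 long (its x) x 62 wide (its y) x 38 mm high, about 0.3 kg, loose on the bench and easily slid. It starts flat, display up (its z up). Its x axis points from the button end to the plain nose end
- nose (a point): middle of the tester's flat nose face, 70 mm along the tester's x from tester_center, 19 mm above its underside; axes as tester_center
- wheel_top (a point): highest point of the thumbwheel's rim, on the tester's centre line, 32 mm from tester_center towards the button, 46 mm above the underside; does not turn; axes as tester_center. The wheel is a black ribbed disc of 20 mm radius, 18 mm wide, sunk in the tester so that only its top 8 mm stands above the top face; its axle lies along the tester's y
- wheel (a joint): turn of the thumbwheel, rad, 0 to 1.6 (hard stops); grows as the top of the rim rolls towards the nose. About 1 N at the rim turns it; it stays where left; one straight stroke of a fingertip pressed on its top turns it only part of the way. A white rib on the rim is 0.8 rad behind the top at 0 and 0.8 rad past it, nose side, at 1.6
- button_face (a point): centre of the push button's outer face, moving with the button: a black round button, 26 mm across, in the middle of the tester's end opposite the nose, 19 mm above the underside, standing 12 mm out of the end (82 mm from tester_center); axes as tester_center; it is pressed along +x
- button (a joint): travel of the push button, m: 0 out, 0.006 fully in; sprung, about 3 N to start and 8 N fully in (more than it takes to slide the unbraced tester); comes back out when let go
- stop: fixed bench stop: a wooden block with a flat steel front plate, 140 wide (its y) x 40 deep x 32 mm high, screwed to the bench. Origin at the foot of the middle of the steel face; its x points into the block, so the tester stands on its -x side with the tester's x along the stop's x
- bin: open red small-parts bin, 140 x 100 x 60 mm high; origin under its centre (bystander)
- mug: white mug, 80 mm across, 90 mm high; origin under its centre (bystander)
- tape: black tape roll lying flat, 90 mm across, 24 mm high; origin under its centre (bystander)
- screwdriver: screwdriver lying on the bench; origin under its middle (bystander)
Mind the look-alikes: they are no part of the job. Several things look just like the stop: the one meant starts nearest to the robot's base.

How it is judged:
On the way, in this order (a step that is already met when the one before it is completed fails the run):
1. the thumbwheel is rolled towards the nose to its end (1.4 rad or more) with the button out (value of joint wheel above 1.4 rad and value of joint button below 0.003 m), for 0.1 s.
2. with the nose within 3 mm of the stop's face, within 45 mm of its middle and square to 0.1 rad, the button is in by 4.5 mm or more for 0.5 s, the wheel still at its end (x of nose in the frame of stop above -0.003 m and y of nose in the frame of stop between -0.045 and 0.045 m and angle between the x axis of tester_center and the x axis of stop, either way round below 0.1 rad and angle between tester_center's own z axis and vertical below 0.08 rad and value of joint button above 0.0045 m and value of joint wheel above 1.4 rad), for 0.5 s.
At the end, for the whole second after the job is handed in: The tester lies flat on the bench (tilt under 0.08 rad), nose within 5 mm of the stop's face, within 45 mm of the face's middle, square to 0.1 rad; wheel at 1.4 rad or more; button out again (under 1 mm) (x of nose in the frame of stop between -0.005 and 0.003 m and y of nose in the frame of stop between -0.045 and 0.045 m and angle between the x axis of tester_center and the x axis of stop, either way round below 0.1 rad and angle between tester_center's own z axis and vertical below 0.08 rad and z of nose in the frame of stop between 0.012 and 0.026 m and value of joint wheel above 1.4 rad and value of joint button below 0.001 m); the robot touches nothing.
It fails at once if the bin is moved by more than 30 mm or tipped (distance of bin from where it was at the start of the episode above 0.03 m or angle between bin's own z axis and vertical above 0.3 rad).
It fails at once if the mug is moved by more than 30 mm or tipped (distance of mug from where it was at the start of the episode above 0.03 m or angle between mug's own z axis and vertical above 0.3 rad).
It fails at once if the tape is moved by more than 30 mm or tipped (distance of tape from where it was at the start of the episode above 0.03 m or angle between tape's own z axis and vertical above 0.3 rad).
It fails at once if the screwdriver is moved by more than 30 mm or tipped (distance of screwdriver from where it was at the start of the episode above 0.03 m).
It also fails if it takes over 67 s, if anything falls off the work surface, if the arm or the gripper's body presses on something with over 40 N, if the wrist force passes 120 N, or if a joint passes its speed limit or range.

### The arm

A 7-joint arm with a two-finger parallel gripper is mounted at the origin on the work surface. World frame = base frame: x ahead of the robot, y to its left, z up, the work surface at z = 0. Lengths are in m, angles in rad, forces in N, time in s.
With the tool pointing down it reaches from about 0.4 to 0.85 m from the base axis. Payload 10.4 kg.
Tool frame: the origin (TCP) lies at the very end of the fingers, on their centre line; the grasp point (between the pads) lies 19 mm behind it; x points along the fingers, z is the direction in which the jaws open and shut, and the axes are right-handed (so a half turn about x gives the same grasp; the last joint's range is limited). The gripper opens to 85 mm and grips with 20 to 120 N. Pads are 22 mm wide; open, the fingers measure 114 mm over their backs; the gripper's body (76 mm by 85 mm) begins 54 mm behind the grasp point. The pads swing forward as they close: fully open they stand 13 mm farther back than shut.
Start: joints at [-1.365, 0.332, -0.065, 1.46, 0.022, 1.35, -0.088], TCP at [0.142, 0.609, 0.204] pointing down, gripper open.
Joint ranges: [-2.6, 2.6], [-0.5, 2.12], [-1.47, 1.34], [0.16, 2.42], [-1.27, 4.41], [0.06, 2.06], [-2.6, 2.6]. Speed limits (rad/s): [2.22, 2.22, 2.79, 2.79, 3.14, 3.14, 3.14].

### API

Orientations are given as a unit quaternion [x, y, z, w].
In Python, from workcell import telemetry, viewer, manip, spot_in, mark_of gives the robot as it stands. The module is installed in compiled form; this text tells all that it offers.
- The arm moves only by the shell command python3 -m crank 'ROWS' [FORCE]. ROWS is JSON, a list of rows, each a list of 3 entries, a list of its own where there are three numbers: the closure, from 0 (fully open) to 1 (shut), then the shift along the world's x, y, z in cm, then the turn, a rotation vector about the world's x, y, z in rad. A call has 1 to 12 rows; each row shifts and turns the commanded pose from where the row before left it; what a row does not reach is not made up. A row lasts 1/12 s, in which the tool goes at most 41.7 mm and 7.16 degrees, less where a joint would pass 70% of its speed; a pose out of reach is approached as far as the arm can. A call with a gripper value outside its range is refused whole. The fingers move at their own pace and stop on an object; FORCE is the grip in N (left out, the last holds). Time passes only in rows, so rows that do not move let the fingers close. It gives the time, the measured TCP pose, the force and the opening at its end, in the units of the state.
- telemetry.get_obs(): the state, without advancing time (a new reading comes with each control period).
- viewer.camera(name): name is "scene" or "side" or "wrist"; returns a dict with "frame" (400x640x3 uint8, red, green, blue), "intrinsics" (3x3 intrinsics, pixels), "cam_to_world" (4x4, takes a point from camera to world coordinates). Camera axes: x right, y up, looking along -z (the intrinsics and any distortion apply to the point x, -y, -z); pixel columns grow to the right and rows downward; lengths in m; the calibration is good to about 2 mm. A picture is of the moment at which its call begins. There is no depth.
- manip.hand_in(): hands the job in, once; it reports no verdict.
Trained networks look in a picture, given as the dict that the camera call returned (one of the last four; its "shot" number tells which), for a name from the list of things; names that differ only in an ending like _2 or _b are one class to them, and where a whole thing is asked for, a point or a joint stands for the part that bears it (a point fixed in the world has none). Each returns a list of dicts, best first, with "conf" (0 to 1); they miss things now and then, are a little off and sometimes report something else, mostly with a low value. They report only what shows in the picture. A call takes as long as a camera call. They do not tell look-alikes from the thing itself.
- spot_in(thing, picture): "location" ([x, y, z] in m, in the coordinates of the camera as it stood for that picture, good to about 4 mm: the middle of the surface that is visible of it).
- mark_of(thing, picture): "location" ([x, y, z] in m, in the coordinates of the camera as it stood for that picture, good to about 4 mm: a listed point, or the origin of a listed thing).
The state is a dict: "clock": time; "joint_pos": joint angles; "joint_velocities": joint speeds; "tau": joint torques, N m; "position": TCP position; "ee_rot": TCP orientation; "ft_force": force on the tool from outside, world axes, zero at the start; "torque": the same for the moment, N m; "grip_width": opening from 0.0 (shut) to 1.0 (fully open).
Only numpy, scipy, OpenCV 4.12 (cv2) and the standard library are available. Lean on these libraries where they do the work, as an engineer would, in place of code of your own. Each camera call takes 0.05 s, during which the arm holds its last target. There are 200 camera calls.

## Working session

There is one attempt and no reset: what is moved stays moved. The work goes in short steps, Python scripts to look and compute and a shell command to move; the robot and the scene stay as the last step left them, time stands still between calls to the robot, and variables do not carry over. Pictures are saved under pics/ and viewed, about 8 in all and at most 12, crops included, and the job is handed in when it is done.

```bash
mkdir -p pics; cat > h.py <<'E'
import numpy as np, cv2
from workcell import telemetry, viewer, manip, spot_in, mark_of
from scipy.spatial.transform import Rotation as R
np.set_printoptions(precision=4,suppress=True)
def w(p,loc): return (p["cam_to_world"]@np.r_[loc,1])[:3]
def px(p,loc):
    K=p["intrinsics"]; q=K@np.array([loc[0],-loc[1],-loc[2]]); return q[:2]/q[2]
def proj(p,pt): return px(p,(np.linalg.inv(p["cam_to_world"])@np.r_[pt,1])[:3])
def ray(p,uv,z):  # pixel to world at height z
    d=np.linalg.inv(p["intrinsics"])@np.r_[uv,1]; M=p["cam_to_world"]
    d=M[:3,:3]@[d[0],-d[1],-d[2]]; o=M[:3,3]; return o+d*(z-o[2])/d[2]
def look(p,names,f=mark_of,c=.2):
    for n in names:
        for r in f(n,p):
            if r["conf"]>c: print(n,round(r["conf"],2),w(p,r["location"]),px(p,r["location"]).round())
def save(p,name,crop=None,s=1):
    im=p["frame"][:,:,::-1]
    if crop: a,b,c,d=crop; im=im[b:d,a:c]
    cv2.imwrite("pics/"+name,cv2.resize(im,None,fx=s,fy=s,interpolation=cv2.INTER_CUBIC))
E
python3 - <<'E'
from h import *
ims=[]
for c in("scene","side"):
    p=viewer.camera(c); ims.append(p["frame"]); print(c,p["cam_to_world"][:3,3],p["intrinsics"][0,0])
    look(p,["tester_center","nose","wheel_top","button_face","stop","bin","mug","tape","screwdriver"])
    save(p,c+"0.png")
s=telemetry.get_obs(); print(s)
cv2.imwrite("pics/both.png",np.vstack([cv2.resize(i,(480,300)) for i in ims])[:,:,::-1])
E
```

```text
scene [ 1.1154 -0.2336  0.8906] 392.30943791945015
tester_center 0.86 [0.5357 0.199  0.0242] [377. 159.]
nose 0.96 [0.5035 0.1361 0.0191] [352. 158.]
wheel_top 0.91 [0.5503 0.2314 0.0466] [391. 154.]
button_face 0.55 [0.7914 0.0372 0.0015] [365. 259.]
button_face 0.53 [0.5716 0.2713 0.017 ] [405. 162.]
button_face 0.46 [ 0.5707 -0.1788 -0.0018] [254. 217.]
stop 0.83 [ 0.7422  0.2319 -0.0014] [423. 218.]
stop 0.72 [ 0.6295 -0.3125  0.0007] [209. 253.]
stop 0.6 [ 0.5728 -0.1757 -0.002 ] [255. 217.]
bin 0.95 [0.7888 0.04   0.0005] [365. 258.]
mug 0.62 [0.5705 0.2769 0.0213] [407. 161.]
mug 0.6 [ 0.6644  0.4383 -0.0002] [471. 173.]
mug 0.49 [0.792  0.0417 0.0011] [366. 259.]
tape 0.74 [ 0.791  -0.1427  0.0015] [296. 286.]
screwdriver 0.84 [ 0.6206 -0.4767 -0.0012] [141. 273.]
screwdriver 0.49 [0.5705 0.2712 0.0215] [405. 161.]
side [ 0.2489 -0.719   0.848 ] 374.3151042399195
tester_center 0.55 [0.5352 0.2045 0.0193] [272. 176.]
nose 0.73 [0.4984 0.1382 0.0201] [269. 191.]
nose 0.41 [ 0.5738 -0.1755  0.0046] [335. 256.]
wheel_top 0.56 [0.551  0.229  0.0452] [273. 165.]
stop 0.94 [0.7321 0.2329 0.0025] [320. 159.]
stop 0.92 [ 0.6193 -0.3134  0.0007] [376. 289.]
stop 0.58 [ 0.5706 -0.1762  0.0023] [334. 257.]
bin 0.72 [ 0.7889  0.0377 -0.0053] [361. 189.]
mug 0.72 [ 0.6615  0.4372 -0.0037] [281. 136.]
tape 0.9 [ 0.7869 -0.1402 -0.004 ] [391. 224.]
screwdriver 0.93 [ 0.6183 -0.4735  0.0008] [413. 343.]
{'clock': 1.0, 'joint_pos': array([-1.3646,  0.3322, -0.0647,  1.4601,  0.0216,  1.3499, -0.0885]), 'joint_velocities': array([ 0.0004, -0.    ,  0.0006, -0.0002,  0.0007,  0.0024, -0.0002]), 'tau': array([  0.0009, -62.523 ,   0.0494, -39.1811,   0.0165,   0.0019,
         0.    ]), 'position': array([0.1418, 0.6087, 0.2035]), 'ee_rot': array([-0.4396,  0.5538,  0.4397,  0.5538]), 'ft_force': array([ 0.519 ,  0.2923, -0.0024]), 'torque': array([-0.0526, -0.0133, -0.0676]), 'grip_width': 0.9968215395464834}
```

View pics/scene0.png

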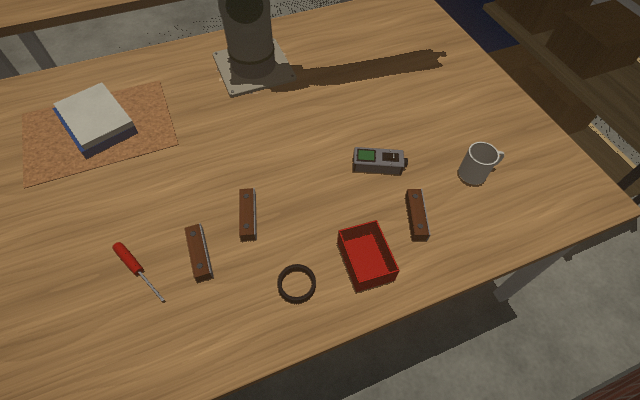

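View pics/side0.png

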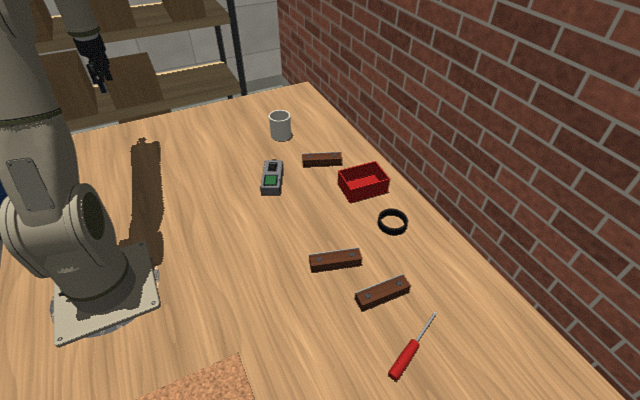

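Scene view: the tester is at (378,160), its nose to the left and its button at (405,162). There are three stop look-alikes: A at (418,215), 0.77 m from the base; B at (247,215), 0.60 m; and C at (199,252), 0.70 m. B is nearest the base, so B is the one meant. I'll confirm this in an enlarged crop.

```bash
python3 - <<'E'
from h import *
p=viewer.camera("scene"); save(p,"c1.png",(225,140,425,250),4)
E
```

```text
(no output)
```

View pics/c1.png

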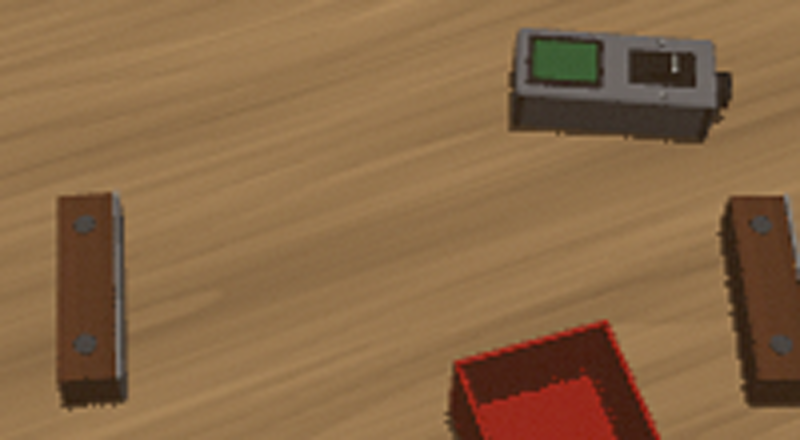

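B's grey steel face is on the right side of the block, about (117,193)–(122,376) in the crop, facing the tester. The tester's display is towards the nose. The wheel's white rib is on the button side.

```bash
python3 - <<'E'
from h import *
p=viewer.camera("scene")
f=lambda x,y,z: ray(p,(225+x/4,140+y/4),z)
a,b=f(119,193,.032),f(124,376,.032); d=a-b
print("stop top ends",a,b,np.linalg.norm(d),"mid",(a+b)/2, "face dir deg",np.degrees(np.arctan2(d[1],d[0])))
c=[f(*q,.038) for q in((517,29),(715,41),(712,108),(512,95))]
print(np.array(c),sum(c)/4); x=(c[0]+c[3]-c[1]-c[2])/2;print(np.linalg.norm(x),np.degrees(np.arctan2(x[1],x[0])))
y=(c[3]-c[0]+c[2]-c[1])/2;print(np.linalg.norm(y),np.degrees(np.arctan2(y[1],y[0])))
s=telemetry.get_obs();print(R.from_quat(s["ee_rot"]).as_matrix())
E
```

```text
stop top ends [ 0.508  -0.1524  0.032 ] [ 0.6401 -0.1909  0.032 ] 0.13766839570636105 mid [ 0.574  -0.1717  0.032 ] face dir deg 163.73049956262213
[[0.4822 0.1509 0.038 ]
 [0.5442 0.2765 0.038 ]
 [0.596  0.2453 0.038 ]
 [0.5346 0.1223 0.038 ]] [0.5392 0.1987 0.038 ]
0.13881154078370667 -116.4226722286758
0.060042661364525525 -29.816540527614226
[[ 0.     -0.9739  0.2268]
 [ 0.0001  0.2268  0.9739]
 [-1.      0.      0.0001]]
```

```bash
python3 -m crank '[[0,[2,-2,-0.2],[0,0,-0.09]],[0,[2,-2,-0.2],[0,0,-0.09]],[0,[2,-2,-0.2],[0,0,-0.09]],[0,[2,-2,-0.2],[0,0,-0.09]],[0,[2,-2,-0.2],[0,0,-0.09]],[0,[2,-2,-0.2],[0,0,-0.09]],[0,[2,-2,-0.2],[0,0,-0.09]],[0,[2,-2,-0.2],[0,0,-0.09]],[0,[2,-2,-0.2],[0,0,-0.09]],[0,[2,-2,-0.2],[0,0,-0.09]]]'; python3 -m crank '[[0,[2,-2,-0.2],[0,0,-0.09]],[0,[2,-2,-0.2],[0,0,-0.09]],[0,[2,-2,-0.2],[0,0,-0.09]],[0,[2,-2,-0.2],[0,0,-0.09]],[0,[2,-2,-0.2],[0,0,-0.09]],[0,[2,-2,-0.2],[0,0,-0.09]],[0,[2,-2,-0.2],[0,0,-0.09]],[0,[2,-2,-0.2],[0,0,-0.09]],[0,[2,-2,-0.2],[0,0,-0.09]],[0,[2,-2,-0.2],[0,0,-0.09]],[0,[0,0,0],[0,0,0]],[0,[0,0,0],[0,0,0]]]'
python3 - <<'E'
from h import *
s=telemetry.get_obs();M=R.from_quat(s["ee_rot"]).as_matrix();print(M,np.degrees(np.arctan2(M[1,2],M[0,2])))
p=viewer.camera("wrist");save(p,"w1.png");look(p,["tester_center","nose","wheel_top","button_face"])
E
```

```text
clock: 1.93
position: [0.3426, 0.4077, 0.1836]
ee_rot: [-0.153, 0.69, 0.154, 0.69]
ft_force: [1.1, 1.7, 0.1]
grip_width: 1.003
clock: 2.93
position: [0.5425, 0.2071, 0.1634]
ee_rot: [0.161, 0.688, -0.162, 0.689]
ft_force: [-0.5, 0.8, 0.7]
grip_width: 0.999
[[ 0.0001  0.4448  0.8956]
 [-0.0008  0.8956 -0.4448]
 [-1.     -0.0007  0.0005]] -26.409969987190284
tester_center 0.97 [0.5404 0.2007 0.0184] [322. 187.]
nose 0.65 [0.502  0.1328 0.0163] [318. 255.]
wheel_top 0.63 [0.5518 0.2261 0.0472] [321. 164.]
button_face 0.74 [0.5761 0.2731 0.0181] [321. 105.]
button_face 0.4 [0.5366 0.2016 0.017 ] [318. 187.]
```

View pics/w1.png

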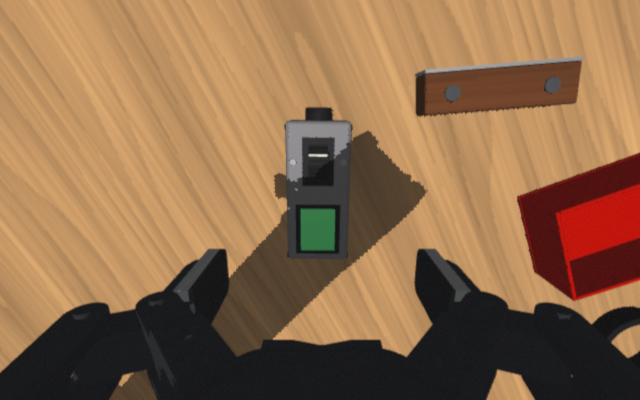

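The wrist view shows the tester square between the fingers. It is centred at (320,190), with the nose at the bottom and the wheel's rib at (318,155). I'll go down and grip it.

```bash
python3 -m crank '[[0,[-0.3,-0.7,-2.5],[0,0,0]],[0,[0,0,-2.5],[0,0,0]],[0,[0,0,-2.5],[0,0,0]],[0,[0,0,-2.5],[0,0,0]],[0,[0,0,-2.5],[0,0,0]],[0,[0,0,-1.5],[0,0,0]],[0,[0,0,-1.2],[0,0,0]],[0,[0,0,0],[0,0,0]]]'; python3 -m crank '[[0.6,[0,0,0],[0,0,0]],[0.6,[0,0,0],[0,0,0]],[0.6,[0,0,0],[0,0,0]],[0.6,[0,0,0],[0,0,0]],[0.6,[0,0,0],[0,0,0]],[0.6,[0,0,0],[0,0,0]],[0.6,[0,0,0],[0,0,0]],[0.6,[0,0,0],[0,0,0]],[0.6,[0,0,0],[0,0,0]],[0.6,[0,0,0],[0,0,0]]]' 30
```

```text
clock: 3.85
position: [0.537, 0.2019, 0.0094]
ee_rot: [0.159, 0.69, -0.161, 0.688]
ft_force: [-0.3, 0.6, -0.3]
grip_width: 1.002
clock: 4.68
position: [0.5387, 0.2017, 0.0115]
ee_rot: [0.16, 0.689, -0.161, 0.689]
ft_force: [0.3, 0.8, 0.1]
grip_width: 0.397
```

The opening of 0.397 is simply the commanded closure, not the 62 mm body (0.73). I need to check.

```bash
python3 - <<'E'
from h import *
p=viewer.camera("wrist");save(p,"w2.png");look(p,["tester_center","nose","wheel_top","button_face"])
p=viewer.camera("scene");save(p,"s2.png",(300,80,480,215),4);look(p,["tester_center","nose","wheel_top","button_face"])
E
```

```text
nose 0.94 [0.5019 0.135  0.0159] [315. 348.]
wheel_top 0.74 [0.5523 0.2274 0.0445] [322. 199.]
button_face 0.56 [0.5765 0.2761 0.0159] [322.  78.]
tester_center 0.62 [0.536  0.2029 0.0258] [379. 158.]
nose 0.78 [0.5067 0.1329 0.0163] [352. 160.]
wheel_top 0.96 [0.5488 0.2341 0.0469] [392. 154.]
button_face 0.6 [0.5726 0.2741 0.0195] [407. 162.]
```

View pics/w2.png

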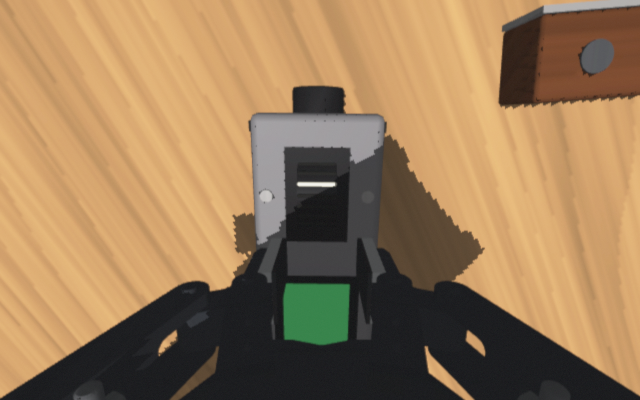

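View pics/s2.png

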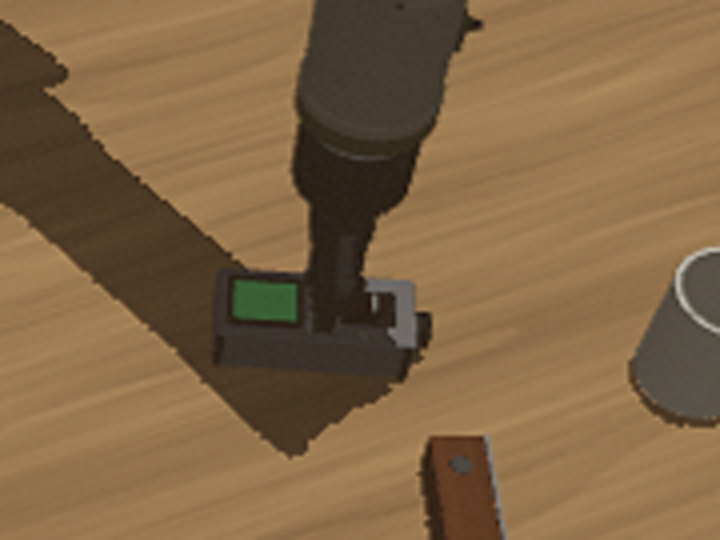

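```bash
python3 - <<'E'
from h import *
p=viewer.camera("wrist");s=telemetry.get_obs();M=R.from_quat(s["ee_rot"]).as_matrix();t=s["position"]
for dz in(0,.019): 
  for o in(-.031,-.017,0,.017,.031): print(dz,o,proj(p,t-dz*M[:,0]+o*M[:,2]))
print(s["ft_force"],s["grip_width"],t)
E
```

```text
0 -0.031 [266.9719 232.5005]
0 -0.017 [291.1553 232.4864]
0 0 [320.5241 232.4694]
0 0.017 [349.8966 232.4524]
0 0.031 [374.0884 232.4383]
0.019 -0.031 [260.8523 245.9501]
0.019 -0.017 [287.7494 245.9353]
0.019 0 [320.4143 245.9173]
0.019 0.017 [353.0837 245.8992]
0.019 0.031 [379.9913 245.8844]
[-0.1677 -0.3666 -0.7201] 0.397886040810386 [0.5388 0.2017 0.0115]
```

The finger ends look to be above the tester's top face, with zero force. The true tips seem to sit well behind the reported TCP. I'll open and lower slowly, watching the force.

```bash
python3 -m crank '[[0,[0,0,0],[0,0,0]],[0,[0,0,0],[0,0,0]],[0,[0,0,0],[0,0,0]],[0,[0,0,0],[0,0,0]],[0,[0,0,0],[0,0,0]],[0,[0,0,0],[0,0,0]],[0,[0,0,-0.3],[0,0,0]],[0,[0,0,-0.3],[0,0,0]],[0,[0,0,0],[0,0,0]]]';python3 -m crank '[[0,[0,0,-0.3],[0,0,0]],[0,[0,0,-0.2],[0,0,0]],[0,[0,0,0],[0,0,0]]]'
python3 - <<'E'
from h import *
p=viewer.camera("scene");im1=p["frame"][90:205,300:440]
p=viewer.camera("side");im2=p["frame"][100:215,200:340]
cv2.imwrite("pics/d.png",cv2.resize(np.hstack([im1,im2])[:,:,::-1],None,fx=2.8,fy=2.8,interpolation=cv2.INTER_CUBIC))
s=telemetry.get_obs();print(s["position"],s["ft_force"])
E
```

```text
clock: 5.98
position: [0.5383, 0.2016, 0.0048]
ee_rot: [0.16, 0.689, -0.161, 0.688]
ft_force: [-0.6, -0.1, -0.1]
grip_width: 0.998
clock: 6.23
position: [0.5384, 0.2016, -0.0]
ee_rot: [0.16, 0.689, -0.161, 0.688]
ft_force: [0.5, -0.3, -0.1]
grip_width: 0.996
[0.5387 0.2017 0.0004] [-0.4195  0.353   0.0495]
```

View pics/d.png

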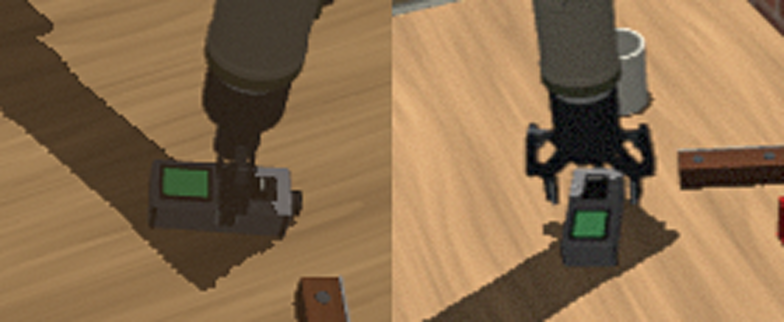

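Now the fingers straddle the tester but their tips are still high above the bench, with TCP z reading 0. I'll keep going down in small steps.

```bash
python3 -m crank '[[0,[0,0,-0.3],[0,0,0]],[0,[0,0,-0.3],[0,0,0]],[0,[0,0,0],[0,0,0]]]'; python3 -m crank '[[0,[0,0,-0.3],[0,0,0]],[0,[0,0,-0.3],[0,0,0]],[0,[0,0,0],[0,0,0]]]'; python3 -m crank '[[0.3,[0,0,0],[0,0,0]],[0.5,[0,0,0],[0,0,0]],[0.5,[0,0,0],[0,0,0]],[0.5,[0,0,0],[0,0,0]],[0.5,[0,0,0],[0,0,0]],[0.5,[0,0,0],[0,0,0]],[0.5,[0,0,0],[0,0,0]],[0.5,[0,0,0],[0,0,0]]]' 30
python3 - <<'E'
from h import *
p=viewer.camera("side");look(p,["tester_center","nose","wheel_top"])
E
```

```text
clock: 6.58
position: [0.5384, 0.2016, -0.0061]
ee_rot: [0.16, 0.689, -0.161, 0.688]
ft_force: [-0.4, 0.2, -0.8]
grip_width: 1.0
clock: 6.83
position: [0.5384, 0.2016, -0.0122]
ee_rot: [0.16, 0.689, -0.161, 0.688]
ft_force: [0.8, -0.7, -0.4]
grip_width: 1.001
clock: 7.5
position: [0.5388, 0.2018, -0.0113]
ee_rot: [0.161, 0.689, -0.16, 0.689]
ft_force: [0.0, -0.6, 2.9]
grip_width: 0.719
tester_center 0.86 [0.5367 0.2017 0.0189] [272. 176.]
nose 0.91 [0.5033 0.1377 0.0183] [270. 191.]
wheel_top 0.61 [0.5526 0.227  0.0463] [273. 164.]
```

Gripped: 0.719 × 85 ≈ 61 mm, so the real finger ends lie roughly 25–30 mm behind the reported TCP. I'll lift, carry and turn to a standoff in front of stop B.

```bash
python3 -m crank '[[0.5,[0,0,0.8],[0,0,0]],[0.5,[0,0,0.7],[0,0,0]],[0.5,[0.6,-2.8,0],[0,0,0.018]],[0.5,[0.6,-2.8,0],[0,0,0.018]],[0.5,[0.6,-2.8,0],[0,0,0.018]],[0.5,[0.6,-2.8,0],[0,0,0.018]],[0.5,[0.6,-2.8,0],[0,0,0.018]],[0.5,[0.6,-2.8,0],[0,0,0.018]],[0.5,[0.6,-2.8,0],[0,0,0.018]],[0.5,[0.6,-2.8,0],[0,0,0.018]],[0.5,[0.6,-2.8,0],[0,0,0.016]],[0.5,[0.6,-2.5,0],[0,0,0.016]]]';python3 -m crank '[[0.5,[0,0,-0.6],[0,0,0]],[0.5,[0,0,-0.6],[0,0,0]],[0.5,[0,0,0],[0,0,0]]]'
python3 - <<'E'
from h import *
for c in("scene","side"):
    p=viewer.camera(c);look(p,["tester_center","nose","wheel_top","button_face","stop"]);save(p,c+"3.png",(170,120,420,320) if c=="scene" else (230,180,430,310),3 if c=="scene" else 4)
s=telemetry.get_obs();M=R.from_quat(s["ee_rot"]).as_matrix();print(np.degrees(np.arctan2(M[1,2],M[0,2])))
E
```

```text
clock: 8.7
position: [0.5987, -0.0775, 0.004]
ee_rot: [0.099, 0.7, -0.1, 0.7]
ft_force: [1.9, 0.3, -3.3]
grip_width: 0.716
clock: 8.95
position: [0.5977, -0.0746, -0.0097]
ee_rot: [0.099, 0.701, -0.099, 0.699]
ft_force: [-0.7, 1.1, -2.9]
grip_width: 0.719
tester_center 0.9 [ 0.5938 -0.0771  0.0263] [293. 206.]
nose 0.81 [ 0.5775 -0.1442  0.0204] [266. 210.]
wheel_top 0.66 [ 0.6058 -0.0425  0.0487] [307. 201.]
button_face 0.62 [0.6187 0.0048 0.0233] [326. 204.]
stop 0.79 [ 0.7407  0.2324 -0.002 ] [422. 218.]
stop 0.56 [ 0.5708 -0.1773 -0.0004] [254. 216.]
tester_center 0.75 [ 0.5983 -0.074   0.0246] [326. 224.]
nose 0.76 [ 0.5733 -0.1453  0.0212] [330. 245.]
wheel_top 0.72 [ 0.612  -0.0482  0.0516] [327. 211.]
stop 0.73 [ 0.5711 -0.1757  0.0053] [334. 257.]
stop 0.7 [ 0.6181 -0.314  -0.0012] [375. 290.]
stop 0.46 [ 0.7879  0.0382 -0.0034] [361. 189.]
stop 0.42 [ 0.7323  0.2311 -0.0014] [321. 160.]
-16.15222051764138
```

View pics/scene3.png

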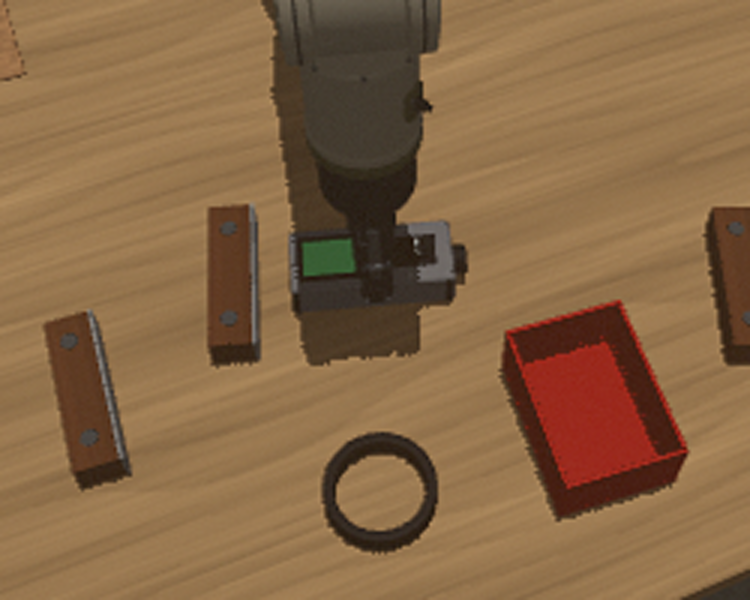

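The nose is parallel to the steel face with about a 30 mm gap. In the crop the face is at x≈255 and the nose at x≈292. I'll lower and advance until contact.

```bash
python3 -m crank '[[0.5,[0,0,-0.15],[0,0,0]],[0.5,[-0.28,-0.96,0],[0,0,0]],[0.5,[-0.28,-0.96,0],[0,0,0]],[0.5,[-0.14,-0.48,0],[0,0,0]],[0.5,[0,0,0],[0,0,0]]]';python3 -m crank '[[0.5,[-0.05,-0.18,0],[0,0,0]],[0.5,[-0.05,-0.18,0],[0,0,0]],[0.5,[0,0,0],[0,0,0]]]';python3 -m crank '[[0.5,[-0.05,-0.18,0],[0,0,0]],[0.5,[-0.05,-0.18,0],[0,0,0]],[0.5,[0,0,0],[0,0,0]]]'
```

```text
clock: 9.97
position: [0.5909, -0.1022, -0.0098]
ee_rot: [0.1, 0.7, -0.101, 0.7]
ft_force: [1.1, -0.5, -3.3]
grip_width: 0.718
clock: 10.22
position: [0.5907, -0.103, -0.01]
ee_rot: [0.099, 0.7, -0.099, 0.7]
ft_force: [0.3, 0.2, -3.6]
grip_width: 0.718
clock: 10.47
position: [0.5906, -0.1032, -0.0098]
ee_rot: [0.1, 0.7, -0.097, 0.7]
ft_force: [0.5, 8.2, -1.6]
grip_width: 0.717
```

Contact at 8 N. I'll lower the last 1.5 mm onto the bench and release.

```bash
python3 -m crank '[[0.5,[0.02,0.08,-0.1],[0,0,0]],[0.5,[0,0,-0.1],[0,0,0]],[0.5,[0,0,0],[0,0,0]]]';python3 -m crank '[[0,[0,0,0],[0,0,0]],[0,[0,0,0],[0,0,0]],[0,[0,0,0],[0,0,0]],[0,[0,0,0],[0,0,0]],[0,[0,0,0],[0,0,0]],[0,[0,0,2],[0,0,0]],[0,[0,0,3],[0,0,0]],[0,[0,0,3],[0,0,0]],[0.5,[0.5,1.5,2],[0,0,0]],[1,[0.5,1.5,0],[0,0,0]],[1,[0,0,0],[0,0,0]],[1,[0,0,0],[0,0,0]]]';python3 -m crank '[[1,[0,0,0],[0,0,0]],[1,[0,0,0],[0,0,0]],[1,[0,0,0],[0,0,0]],[1,[0,0,0],[0,0,0]],[1,[0,0,0],[0,0,0]]]'
python3 - <<'E'
from h import *
for c in("scene","side","wrist"):
    p=viewer.camera(c);print(c);look(p,["tester_center","nose","wheel_top","button_face","stop"],c=.5);save(p,c+"4.png")
E
```

```text
clock: 10.72
position: [0.5909, -0.1032, -0.0113]
ee_rot: [0.1, 0.7, -0.098, 0.7]
ft_force: [-0.2, 6.2, 4.0]
grip_width: 0.721
clock: 11.72
position: [0.6, -0.0748, 0.0879]
ee_rot: [0.099, 0.7, -0.099, 0.7]
ft_force: [-0.7, -0.3, -0.9]
grip_width: 0.456
clock: 12.13
position: [0.5997, -0.0761, 0.0878]
ee_rot: [0.1, 0.7, -0.1, 0.7]
ft_force: [0.6, 0.2, 0.2]
grip_width: 0.004
scene
tester_center 0.61 [ 0.5884 -0.1059  0.0261] [282. 208.]
nose 0.72 [ 0.5723 -0.1756  0.017 ] [254. 213.]
wheel_top 0.98 [ 0.6009 -0.0721  0.0486] [295. 203.]
wheel_top 0.68 [ 0.6233 -0.4754  0.0031] [141. 274.]
stop 0.97 [ 0.7388  0.2327 -0.001 ] [422. 217.]
stop 0.75 [ 0.6295 -0.3126  0.0005] [209. 253.]
stop 0.64 [ 0.5728 -0.1747 -0.0018] [256. 217.]
stop 0.62 [ 0.7937 -0.1439  0.0045] [296. 286.]
side
tester_center 0.65 [ 0.5904 -0.1045  0.0193] [329. 233.]
nose 0.91 [ 0.5687 -0.171   0.0191] [333. 253.]
wheel_top 0.63 [ 0.6011 -0.0774  0.0469] [328. 220.]
stop 0.78 [ 0.5708 -0.1766  0.005 ] [334. 257.]
stop 0.76 [ 0.6187 -0.3146 -0.0018] [376. 290.]
stop 0.67 [0.7335 0.2323 0.0031] [321. 159.]
wrist
tester_center 0.69 [ 0.5935 -0.1034  0.0206] [323. 235.]
wheel_top 0.61 [ 0.6005 -0.0739  0.0443] [321. 207.]
button_face 0.6 [ 0.6161 -0.0244  0.0173] [323. 131.]
```

View pics/wrist4.png

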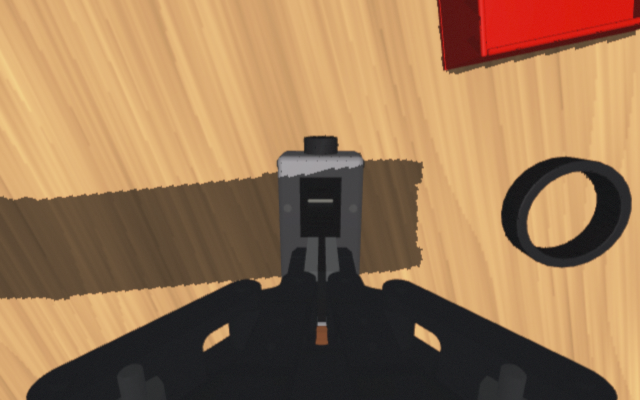

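The tester lies against the stop. In the wrist view the wheel is at (320,207), its rib on the button side, and the shut fingers are just below it. I'll lower over the button side of the wheel, feeling for contact.

```bash
python3 -m crank '[[1,[0.15,0.55,-1.5],[0,0,0]],[1,[0.15,0.55,-1.5],[0,0,0]],[1,[0,0,-0.4],[0,0,0]],[1,[0,0,0],[0,0,0]]]'; for i in 1 ; do python3 -m crank '[[1,[0,0,-0.4],[0,0,0]],[1,[0,0,-0.3],[0,0,0]],[1,[0,0,0],[0,0,0]]]';done;  python3 -m crank '[[1,[0,0,-0.4],[0,0,0]],[1,[0,0,-0.3],[0,0,0]],[1,[0,0,0],[0,0,0]]]'
```

```text
clock: 13.37
position: [0.602, -0.0644, 0.0529]
ee_rot: [0.099, 0.701, -0.099, 0.699]
ft_force: [-0.2, 0.1, 0.5]
grip_width: 0.002
clock: 13.62
position: [0.6029, -0.0651, 0.047]
ee_rot: [0.099, 0.7, -0.1, 0.7]
ft_force: [1.1, -0.7, 0.1]
grip_width: 0.001
clock: 13.87
position: [0.6026, -0.0647, 0.0395]
ee_rot: [0.099, 0.7, -0.099, 0.7]
ft_force: [0.6, 0.3, 0.2]
grip_width: -0.001
```

```bash
 python3 -m crank '[[1,[0,0,-0.3],[0,0,0]],[1,[0,0,-0.3],[0,0,0]],[1,[0,0,0],[0,0,0]]]';  python3 -m crank '[[1,[0,0,-0.3],[0,0,0]],[1,[0,0,-0.2],[0,0,0]],[1,[0,0,0],[0,0,0]]]';python3 -m crank '[[1,[0,0,-0.2],[0,0,0]],[1,[0,0,-0.2],[0,0,0]],[1,[0,0,0],[0,0,0]]]'
```

```text
clock: 14.12
position: [0.6026, -0.0646, 0.0334]
ee_rot: [0.099, 0.7, -0.099, 0.7]
ft_force: [0.5, -0.3, 0.2]
grip_width: -0.006
clock: 14.37
position: [0.6027, -0.0646, 0.0285]
ee_rot: [0.099, 0.7, -0.099, 0.7]
ft_force: [-0.0, 0.1, 0.3]
grip_width: -0.002
clock: 14.62
position: [0.6027, -0.0647, 0.0246]
ee_rot: [0.099, 0.7, -0.099, 0.7]
ft_force: [0.2, 0.5, 0.6]
grip_width: -0.002
```

```bash
 python3 -m crank '[[1,[0,0,-0.2],[0,0,0]],[1,[0,0,0],[0,0,0]]]';  python3 -m crank '[[1,[0,0,-0.2],[0,0,0]],[1,[0,0,0],[0,0,0]]]';python3 -m crank '[[1,[0,0,-0.2],[0,0,0]],[1,[0,0,0],[0,0,0]]]'
python3 - <<'E'
from h import *
p=viewer.camera("wrist");save(p,"w5.png",(220,80,420,280),4)
E
```

```text
clock: 14.78
position: [0.6028, -0.0646, 0.0227]
ee_rot: [0.099, 0.7, -0.099, 0.7]
ft_force: [1.0, 0.2, 0.0]
grip_width: 0.001
clock: 14.95
position: [0.6028, -0.0646, 0.0207]
ee_rot: [0.099, 0.7, -0.099, 0.7]
ft_force: [-0.6, 0.6, 0.8]
grip_width: 0.002
clock: 15.12
position: [0.6028, -0.0646, 0.0187]
ee_rot: [0.099, 0.7, -0.099, 0.7]
ft_force: [-0.9, -0.8, -0.1]
grip_width: 0.001
```

View pics/w5.png

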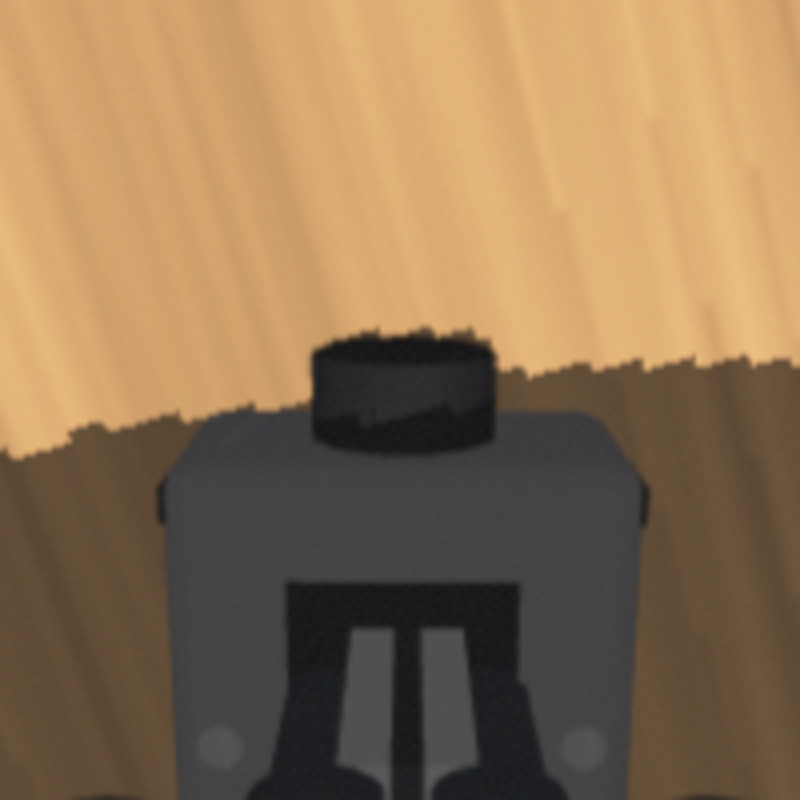

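The shut fingers (two grey tips, crop x 340–470) are over the wheel slot and centred across it. They aren't in contact yet.

```bash
 python3 -m crank '[[1,[0,0,-0.15],[0,0,0]],[1,[0,0,0],[0,0,0]]]';  python3 -m crank '[[1,[0,0,-0.15],[0,0,0]],[1,[0,0,0],[0,0,0]]]';python3 -m crank '[[1,[0,0,-0.15],[0,0,0]],[1,[0,0,0],[0,0,0]]]';python3 -m crank '[[1,[0,0,-0.15],[0,0,0]],[1,[0,0,0],[0,0,0]]]'
```

```text
clock: 15.33
position: [0.6032, -0.0645, 0.018]
ee_rot: [0.099, 0.7, -0.099, 0.7]
ft_force: [-3.0, 0.6, 5.1]
grip_width: -0.002
clock: 15.5
position: [0.6037, -0.0636, 0.0174]
ee_rot: [0.1, 0.7, -0.099, 0.701]
ft_force: [-3.1, 3.1, 13.3]
grip_width: 0.002
clock: 15.67
position: [0.6042, -0.0622, 0.0167]
ee_rot: [0.1, 0.7, -0.098, 0.701]
ft_force: [-5.9, 7.2, 19.2]
grip_width: -0.001
clock: 15.83
position: [0.6048, -0.0606, 0.0158]
ee_rot: [0.1, 0.699, -0.096, 0.701]
ft_force: [-6.8, 11.9, 25.0]
grip_width: 0.0
```

Contact at TCP z≈0.018, so the tips are ~28 mm behind the reported TCP. I'll ease off to a light press and stroke towards the nose.

```bash
 python3 -m crank '[[1,[0,0,0.35],[0,0,0]],[1,[-0.08,-0.26,0],[0,0,0]],[1,[-0.08,-0.26,0],[0,0,0]],[1,[-0.08,-0.26,0],[0,0,0]]]';  python3 -m crank '[[1,[-0.08,-0.26,0],[0,0,0]],[1,[-0.08,-0.26,0],[0,0,0]],[1,[-0.08,-0.26,0],[0,0,0]],[1,[-0.08,-0.26,0],[0,0,0]]]';python3 -m crank '[[1,[-0.05,-0.17,0],[0,0,0]],[1,[0,0,2],[0,0,0]],[1,[0.6,2,2],[0,0,0]],[1,[0.6,2,0],[0,0,0]],[1,[0,0,0],[0,0,0]],[1,[0,0,0],[0,0,0]]]'
python3 - <<'E'
from h import *
p=viewer.camera("side");look(p,["nose","tester_center"])
p=viewer.camera("wrist");look(p,["nose","tester_center","wheel_top","button_face"]);save(p,"w6.png",(220,80,420,280),3)
E
```

```text
clock: 16.17
position: [0.6015, -0.0724, 0.0181]
ee_rot: [0.1, 0.699, -0.099, 0.701]
ft_force: [-2.7, 2.9, 16.5]
grip_width: 0.004
clock: 16.5
position: [0.5982, -0.0832, 0.018]
ee_rot: [0.1, 0.699, -0.099, 0.701]
ft_force: [-2.2, 0.7, 12.3]
grip_width: -0.001
clock: 17.0
position: [0.6089, -0.0435, 0.0561]
ee_rot: [0.099, 0.7, -0.099, 0.7]
ft_force: [-0.3, -0.5, -0.3]
grip_width: 0.001
nose 0.83 [ 0.5685 -0.1731  0.0205] [333. 253.]
tester_center 0.83 [ 0.5895 -0.104   0.02  ] [328. 233.]
button_face 0.84 [ 0.6161 -0.0247  0.018 ] [323. 180.]
```

View pics/w6.png

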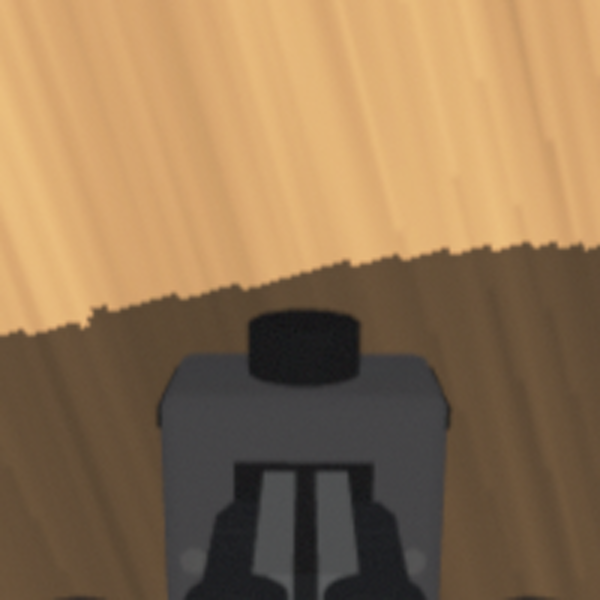

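The fingers hide the wheel, but the tester is still in place. I'll make two more strokes, then look from farther off.

```bash
 python3 -m crank '[[1,[-0.55,-1.9,-1.5],[0,0,0]],[1,[0,0,-1.5],[0,0,0]],[1,[0,0,-0.6],[0,0,0]],[1,[0,0,-0.4],[0,0,0]],[1,[-0.08,-0.26,0],[0,0,0]],[1,[-0.08,-0.26,0],[0,0,0]],[1,[-0.08,-0.26,0],[0,0,0]],[1,[-0.08,-0.26,0],[0,0,0]]]';  python3 -m crank '[[1,[-0.08,-0.26,0],[0,0,0]],[1,[-0.08,-0.26,0],[0,0,0]],[1,[-0.08,-0.26,0],[0,0,0]],[1,[-0.05,-0.17,0],[0,0,0]],[1,[0,0,1],[0,0,0]],[1,[0.3,1,0],[0,0,0]],[1,[0.3,1.0,0],[0,0,0]],[1,[0,0.02,-0.6],[0,0,0]],[1,[0,0,-0.4],[0,0,0]]]';python3 -m crank '[[1,[-0.08,-0.26,0],[0,0,0]],[1,[-0.08,-0.26,0],[0,0,0]],[1,[-0.08,-0.26,0],[0,0,0]],[1,[-0.08,-0.26,0],[0,0,0]],[1,[-0.08,-0.26,0],[0,0,0]],[1,[-0.08,-0.26,0],[0,0,0]],[1,[-0.08,-0.26,0],[0,0,0]],[1,[-0.08,-0.26,0],[0,0,0]]]'; python3 -m crank '[[1,[0,0,2],[0,0,0]],[1,[0,0,3],[0,0,0]],[1,[-0.6,-2,2],[0,0,0]],[1,[-0.6,-2,0],[0,0,0]],[1,[0,0,0],[0,0,0]],[1,[0,0,0],[0,0,0]]]'
python3 - <<'E'
from h import *
p=viewer.camera("side");look(p,["nose","tester_center"])
p=viewer.camera("wrist");look(p,["nose","tester_center","wheel_top","button_face"])
u=proj(p,[.600,-.074,.046]).round().astype(int);print(u)
save(p,"w7.png",(max(u[0]-70,0),max(u[1]-70,0),u[0]+70,u[1]+70),4)
E
```

```text
clock: 18.07
position: [0.6015, -0.0716, 0.0182]
ee_rot: [0.1, 0.7, -0.098, 0.701]
ft_force: [0.2, 5.2, 7.9]
grip_width: -0.0
clock: 18.82
position: [0.6037, -0.0611, 0.016]
ee_rot: [0.099, 0.7, -0.098, 0.7]
ft_force: [-0.5, 10.9, 30.1]
grip_width: -0.003
clock: 19.48
position: [0.5995, -0.0815, 0.0181]
ee_rot: [0.1, 0.699, -0.097, 0.702]
ft_force: [3.1, 6.2, 13.1]
grip_width: -0.004
clock: 19.98
position: [0.584, -0.1255, 0.0859]
ee_rot: [0.1, 0.7, -0.1, 0.7]
ft_force: [0.5, 0.4, -0.1]
grip_width: 0.001
nose 0.92 [ 0.5662 -0.172   0.022 ] [332. 253.]
tester_center 0.59 [ 0.5915 -0.1041  0.0183] [329. 233.]
tester_center 0.91 [ 0.5913 -0.1005  0.0197] [321. 172.]
button_face 0.58 [ 0.6158 -0.0262  0.0173] [325.  61.]
[323 137]
```

View pics/w7.png

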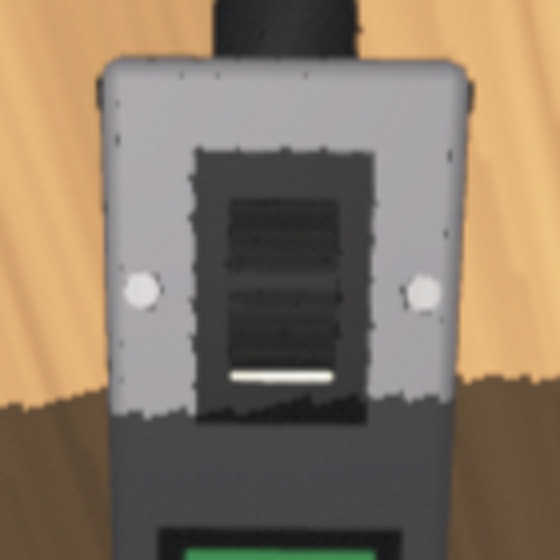

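The white rib is now on the nose side, at crop (281,375), with the axle dots at row 291. I'll turn that into an angle.

```bash
python3 - <<'E'
from h import *
p=viewer.camera("wrist")
x=np.array([-.281,-.96,0]);
dots=(ray(p,(323-70+140/4,67+291/4),.038)+ray(p,(323-70+424/4,67+292/4),.038))/2;print("axle",dots)
for a in(.4,.5,.6,.7,.8,.9,1.0):
  q=dots.copy();q[2]=.026+.020*np.cos(a);q=q+x*.02*np.sin(a);print(a,proj(p,q),"seen",67+375/4)
s=telemetry.get_obs();print(s["position"])
E
```

```text
axle [ 0.6001 -0.0772  0.038 ]
0.4 [323.4988 152.4355] seen 160.75
0.5 [323.4797 154.9514] seen 160.75
0.6 [323.4602 157.2599] seen 160.75
0.7 [323.4403 159.3382] seen 160.75
0.8 [323.4205 161.1674] seen 160.75
0.9 [323.4008 162.7324] seen 160.75
1.0 [323.3816 164.0227] seen 160.75
[ 0.5849 -0.1237  0.0863]
```

The rib is at about +0.78 rad, so the wheel is at ≈1.58 and at its end. Next I'll go round to the button end at low height.

```bash
 python3 -m crank '[[1,[1,3.25,0],[0,0,0]],[1,[1,3.25,0],[0,0,0]],[1,[1,3.25,0],[0,0,0]],[1,[1,3.25,0],[0,0,0]],[1,[0,0,-2.5],[0,0,0]],[1,[0,0,-2.5],[0,0,0]],[1,[0,0,-2.5],[0,0,0]],[1,[0,0,-1.5],[0,0,0]],[1,[0,0,-1],[0,0,0]],[1,[0,0,0],[0,0,0]]]'; python3 -m crank '[[1,[-0.14,-0.48,0],[0,0,0]],[1,[-0.14,-0.48,0],[0,0,0]],[1,[-0.14,-0.48,0],[0,0,0]],[1,[-0.07,-0.24,0],[0,0,0]],[1,[0,0,0],[0,0,0]]]'
python3 - <<'E'
from h import *
p=viewer.camera("side");look(p,["nose","tester_center","button_face"])
im2=p["frame"][170:270,260:400]
p=viewer.camera("scene");look(p,["nose","tester_center","button_face"])
cv2.imwrite("pics/b.png",cv2.resize(np.hstack([im2,p["frame"][150:250,240:380]])[:,:,::-1],None,fx=2.8,fy=2.8,interpolation=cv2.INTER_CUBIC))
E
```

```text
clock: 21.27
position: [0.6234, 0.006, -0.0156]
ee_rot: [0.099, 0.701, -0.1, 0.699]
ft_force: [-0.5, 0.2, -0.0]
grip_width: 0.002
clock: 21.68
position: [0.6202, -0.0122, -0.0126]
ee_rot: [0.1, 0.7, -0.1, 0.7]
ft_force: [1.5, -0.9, -0.2]
grip_width: -0.001
nose 0.58 [ 0.5666 -0.1697  0.0205] [332. 252.]
tester_center 0.72 [ 0.5878 -0.1047  0.0207] [328. 233.]
nose 0.76 [ 0.5696 -0.174   0.0174] [255. 212.]
tester_center 0.98 [ 0.5909 -0.1048  0.0213] [283. 209.]
button_face 0.44 [ 0.613  -0.0262  0.0182] [314. 207.]
```

The picture limit is reached, so I'll go on by force and the networks. I'll advance in ~2 mm steps.

```bash
python3 -m crank '[[1,[-0.05,-0.18,0],[0,0,0]],[1,[0,0,0],[0,0,0]]]';python3 -m crank '[[1,[-0.05,-0.18,0],[0,0,0]],[1,[0,0,0],[0,0,0]]]';python3 -m crank '[[1,[-0.05,-0.18,0],[0,0,0]],[1,[0,0,0],[0,0,0]]]';python3 -m crank '[[1,[-0.05,-0.18,0],[0,0,0]],[1,[0,0,0],[0,0,0]]]'
```

```text
clock: 22.25
position: [0.6193, -0.0131, -0.0135]
ee_rot: [0.099, 0.7, -0.1, 0.7]
ft_force: [0.1, -0.6, 0.6]
grip_width: -0.003
clock: 22.42
position: [0.6188, -0.015, -0.0135]
ee_rot: [0.099, 0.7, -0.1, 0.7]
ft_force: [-0.3, -0.1, 0.3]
grip_width: -0.004
clock: 22.58
position: [0.6184, -0.0167, -0.0134]
ee_rot: [0.099, 0.7, -0.1, 0.7]
ft_force: [-0.6, 0.4, -0.9]
grip_width: -0.005
clock: 22.75
position: [0.6181, -0.0176, -0.0134]
ee_rot: [0.1, 0.7, -0.099, 0.7]
ft_force: [1.4, 3.3, 0.0]
grip_width: 0.002
```

Contact at y≈−0.017 with about 3 N. I'll press on.

```bash
python3 -m crank '[[1,[-0.05,-0.18,0],[0,0,0]],[1,[-0.05,-0.18,0],[0,0,0]],[1,[0,0,0],[0,0,0]]]';python3 -m crank '[[1,[-0.05,-0.18,0],[0,0,0]],[1,[-0.05,-0.18,0],[0,0,0]],[1,[0,0,0],[0,0,0]]]';python3 -m crank '[[1,[-0.05,-0.18,0],[0,0,0]],[1,[0,0,0],[0,0,0]]]'
```

```text
clock: 23.0
position: [0.6171, -0.0208, -0.0134]
ee_rot: [0.1, 0.7, -0.099, 0.7]
ft_force: [2.3, 4.8, -1.2]
grip_width: 0.001
clock: 23.25
position: [0.6166, -0.0227, -0.0133]
ee_rot: [0.1, 0.7, -0.098, 0.7]
ft_force: [4.2, 8.9, -1.9]
grip_width: 0.0
clock: 23.42
position: [0.6166, -0.0226, -0.0132]
ee_rot: [0.1, 0.7, -0.097, 0.701]
ft_force: [4.1, 14.2, -1.1]
grip_width: -0.002
```

The finger stopped ~6 mm past contact and the force is climbing past 8 N, so the button is fully in. I'll hold about a second, then back off and clear.

```bash
python3 -m crank '[[1,[-0.03,-0.1,0],[0,0,0]],[1,[0,0,0],[0,0,0]],[1,[0,0,0],[0,0,0]],[1,[0,0,0],[0,0,0]],[1,[0,0,0],[0,0,0]],[1,[0,0,0],[0,0,0]],[1,[0,0,0],[0,0,0]],[1,[0,0,0],[0,0,0]],[1,[0,0,0],[0,0,0]],[1,[0,0,0],[0,0,0]],[1,[0,0,0],[0,0,0]]]'; python3 -m crank '[[1,[0.07,0.24,0],[0,0,0]],[1,[0.07,0.24,0],[0,0,0]],[1,[0.07,0.24,0],[0,0,0]],[1,[0.14,0.48,0],[0,0,0]],[1,[0.3,1,0],[0,0,0]],[1,[0.6,2,0],[0,0,0]],[1,[0,0,3],[0,0,0]],[1,[0,0,4],[0,0,0]],[1,[0,0,4],[0,0,0]],[1,[0,0,0],[0,0,0]],[1,[0,0,0],[0,0,0]]]'
python3 - <<'E'
from h import *
for c in("side","scene","wrist"):
    p=viewer.camera(c);print(c);look(p,["nose","tester_center","wheel_top","button_face"],c=.4)
    if c=="wrist":
        # white rib: brightest blob near the wheel, and the axle dots
        u=proj(p,[.600,-.075,.046]).round().astype(int);g=cv2.cvtColor(p["frame"],cv2.COLOR_RGB2GRAY)
        a,b=max(u[0]-20,0),max(u[1]-30,0);r=g[b:u[1]+50,a:u[0]+20];print(u,r.shape,r.max() if r.size else 0)
        if r.size:
            v,x=np.unravel_index(r.argmax(),r.shape);print("brightest",x+a,v+b)
            for ph in(0,.6,.8,.9): print(ph,proj(p,np.array([.6001,-.0772,.026+.02*np.cos(ph)])+.02*np.sin(ph)*np.array([-.281,-.96,0])))
E
```

```text
clock: 24.33
position: [0.6165, -0.0227, -0.0132]
ee_rot: [0.1, 0.7, -0.096, 0.701]
ft_force: [5.3, 15.9, -2.0]
grip_width: 0.001
clock: 25.25
position: [0.6294, 0.0137, 0.0993]
ee_rot: [0.1, 0.698, -0.099, 0.702]
ft_force: [0.2, 0.1, -1.4]
grip_width: -0.003
side
nose 0.65 [ 0.568  -0.1722  0.0199] [333. 253.]
tester_center 0.56 [ 0.5908 -0.1046  0.0186] [329. 234.]
wheel_top 0.9 [ 0.6015 -0.079   0.0485] [328. 220.]
scene
nose 0.64 [ 0.5746 -0.1791  0.0198] [253. 214.]
nose 0.62 [ 0.6118 -0.0261  0.0182] [314. 207.]
tester_center 0.67 [ 0.5896 -0.1025  0.0237] [283. 208.]
wheel_top 0.66 [ 0.5999 -0.071   0.049 ] [296. 202.]
button_face 0.53 [ 0.6137 -0.028   0.0225] [313. 207.]
wrist
tester_center 0.57 [ 0.5935 -0.1057  0.0185] [322. 327.]
wheel_top 0.92 [ 0.6018 -0.0772  0.0476] [322. 320.]
[319 317] (80, 40) 195
brightest 320 328
0 [320.0317 318.928 ]
0.6 [320.0451 327.9282]
0.8 [320.0589 328.9981]
0.9 [320.0672 329.1461]
```

```bash
python3 -c "
from workcell import manip
print(manip.hand_in())"
```

```text
the job is handed in; nothing more can be done
None
```

I did the whole job and handed it in at about 25 s on the clock; the hand-in gives no verdict. I set the tester flat with its nose against the nearest stop, the one 0.60 m from the base. I rolled the thumbwheel to its end in three strokes, then pressed and released the button.

**Last checks:**
- **Wheel:** the white rib measured about 0.78 rad past the top before the press, so the wheel is at about 1.58 rad. After the press the rib was still on the nose side at the matching pixel row.
- **Button:** it went in about 6 mm until it stopped, at about 16 N. I held it for roughly a second and backed off. The networks put the button face back at about its original place, which can't confirm the 1 mm limit.
- **Tester position:** it did not give under that 16 N, so it was braced on the stop. The networks' nose positions agree with the stop's face to within their own error of a few mm.
- **Robot and bystanders:** the arm was clear at the end with no force showing. I did not measure the bin, mug, tape and screwdriver again, but no move went near them.

**Problems:**
- **Fingertip offset:** the fingers really end about 28 mm behind the reported TCP. My first grip closed on nothing above the tester, so I did the rest by touch.
- **Picture limit:** I reached it before the button press, so that step and the final state were checked by force and the networks only.

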